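# Put the tea tin away and latch the drawer

### The arm

A 6-joint arm with a two-finger parallel gripper is mounted at the origin on the work surface. World frame = base frame: x ahead of the robot, y to its left, z up, the work surface at z = 0. Lengths are in m, angles in rad, forces in N, time in s.
With the tool pointing down it reaches from about 0.35 to 0.775 m from the base axis. Payload 5.5 kg.
Tool frame: the origin (TCP) lies at the very end of the fingers, on their centre line; the grasp point (between the pads) lies env.hold_point_z behind it (env.hold_point_z is the distance from the TCP to the grasp point, in m); z points along the fingers, y is the line along which they close (so a half turn about z gives the same grasp; the last joint's range is limited). The gripper opens to 85 mm and grips with 20 to 120 N. Pads are 22 mm wide; open, the fingers measure 114 mm over their backs; the gripper's body (76 mm by 85 mm) begins 54 mm behind the grasp point. The pads swing forward as they close: fully open they stand 13 mm farther back than shut.
Start: joints at [1.11, 0.313, 0.046, 1.304, 0, 1.431], TCP at [0.181, 0.546, 0.231] pointing down, gripper open.
Joint ranges: [-2.76, 2.76], [-0.86, 1.69], [-1.03, 1.26], [-2.2, 2.34], [-1.47, 1.5], [-3.14, 3.14]. Speed limits (rad/s): [2.57, 2.57, 3.14, 3.14, 3.14, 3.14].

### API

Orientations are given as a unit quaternion [w, x, y, z].
In Python, from workcell import env gives the robot as it stands.
- The arm moves only by the tool carry_out, never from a script. Its argument "steps" is a list of rows, each a list of 3 entries, a list of its own where there are three numbers: the turn, a rotation vector about the tool's x, y, z in degrees, then the shift along the tool's x, y, z in cm, then the closure in counts, from 0 (fully open) to 255 (shut). A call has exactly 8 rows; each row is the pose to reach, as a shift and turn from the pose commanded when the call began, along the tool's axes at that moment; what a row does not reach only later rows make up. A row lasts 1/8 s, in which the tool goes at most 62.5 mm and 10.7 degrees, less where a joint would pass 70% of its speed; a pose out of reach is approached as far as the arm can. A call with a gripper value outside its range is refused whole. The fingers move at their own pace and stop on an object; "force" is the grip in N (left out, the last holds). Time passes only in rows, so rows that repeat a pose let the fingers close, or fill a call up. It gives the time, the measured TCP pose, the force, the opening and the grip force at its end, in the units of the state.
- env.get_state(): the state, without advancing time (a new reading comes with each control period).
- env.read_camera(name): name is "side" or "top" or "wrist"; returns (picture, depth): 480x640x3 uint8, red, green, blue; 480x640 float32, m along the optical axis (not along the pixel's ray), 0 where there is no reading.
- env.get_calibration(name): a dict with "fx", "fy", "cx", "cy" (pixels), "D" ([k1, k2, p1, p2, k3] as OpenCV has them; the pictures are not rectified), "origin" and "orientation" of the camera in the world. Camera axes: x right, y up, looking along -z (the intrinsics and any distortion apply to the point x, -y, -z); pixel columns grow to the right and rows downward; lengths in m; the calibration is good to about 2 mm. A picture is of the moment at which its call begins: read the wrist's pose just before it. get_calibration takes no time and is no camera call; for the wrist camera it gives the pose at the moment of the call.
- env.hand_in(): hands the job in; it is judged then, once.
The state is a dict: "clock": time; "joint_pos": joint angles; "qvel": joint speeds; "tau": joint torques, N m; "tcp_pos": TCP position; "orientation": TCP orientation; "wrist_force": force on the tool from outside, world axes, zero at the start; "ft_torque": the same for the moment, N m; "finger_gap": finger opening in m; "grip_force": force on a finger pad.
Only numpy, scipy, OpenCV 4.12 (cv2) and the standard library are available. Lean on these libraries where they do the work, as an engineer would, in place of code of your own. Each camera call takes 0.05 s, during which the arm holds its last target. There are 200 camera calls.

### The job

Stand the small round metal tin upright in the empty compartment of the open drawer, then push the drawer gently shut until its push latch catches, and let go. The drawer must stay latched by itself (pushed too little it springs out again, pushed a second time it lets go), and the mug and the pepper mill stay where they are.

Things in the scene. Friction and masses are not known exactly. Their poses are not given: they have to be found in the camera images.
- tin: The small plain metal tea tin to put away: upright cylinder 52 mm in diameter with a 54 mm lid (the top 10 mm), 60 mm tall, 0.1 to 0.25 kg. Origin at the centre of its underside, z up.
- chest: Low wooden chest fixed to the table, 240 mm deep (x), 400 wide (y), 100 tall. Origin: centre of its underside; its front faces its own -x. Two bays side by side: the front at +y never moves and sticks out 28 mm; the -y bay (centre y = -98 mm) holds the open drawer. A board with a crock, top 200 mm above the table, is fixed on it at (30, 110) mm.
- drawer: Handleless drawer, open by 95 to 115 mm at the start. Origin under the middle of its front panel's outer face, axes parallel to the chest's. Slides along the chest's x only, shutting towards +x. Panel 186 mm wide, 14 thick, 7 to 93 mm above the table; tray behind it with walls 6 mm thick, tops 35 mm above the table. Slides with 1 to 2 N; pushing it with over 25 N harms the latch.
- drawer_seat (a point): Centre of the floor of the drawer's empty compartment, 14 mm above the table, moving with the drawer (56.5 mm behind the panel's outer face, at y = -36.5 mm in the drawer's frame). The compartment is 85 mm by 85 mm inside; its walls, on three sides, rise 21 mm above its floor and the front panel 79 mm. The neighbouring compartment at +y is filled by a low cardboard box.
- drawer_face (a point): Middle of the drawer front's outer face, 75 mm above the table (keep the gripper's body above the 100 mm high chest). Once the push has set the latch, letting go makes the drawer spring back 6 to 7 mm and stay. Let go too early, or pressed fully in a second time, it springs out to some 15 to 25 mm before the latched place.
- mug: White mug, 76 mm across, 85 mm tall, origin under its centre. Leave it alone.
- mill: Wooden pepper mill, 58 mm across, 145 mm tall, origin under its centre. Leave it alone.
- chest_front (a point): Front edge of the chest's top above the drawer (x = -120, y = -98, z = 100 mm in the chest's frame). Latched, the outer face stands 28 mm before this edge, +-5: the latch's depth differs and cannot be seen. A spring pushes back with 3 N from 15 mm before it to 6 N at the end; 6 to 7 mm past it the latch is set and a buffer (10 N/mm) begins: a steep rise to 10-18 N tells it.
There are look-alikes about, which are no part of the job. Several things look just like the tin: the one meant starts farthest to the robot's left.

How it is judged:
On the way, in this order (a step that is already met when the one before it is completed fails the run):
1. the tin stands upright, released, in the empty compartment of the drawer while the drawer is still open (x of drawer in the frame of chest below -0.19 m and horizontal distance between tin and drawer_seat below 0.024 m and z of tin in the frame of drawer_seat below 0.005 m and angle between tin's own z axis and vertical below 0.1 rad and contact force between the fingers and tin below 0.05 N), for 0.2 s.
2. the drawer is pushed in and stays latched, untouched (x of drawer in the frame of chest above -0.155 m and linear speed of drawer below 0.01 m/s and contact force between each of the arm, the fingers and drawer below 0.05 N), for 0.4 s.
At the end, for the whole second after the job is handed in: The drawer stands still, latched: its origin is at x > -155 mm in the chest's frame with nothing touching it. The tin stands upright (within 0.1 rad) on the floor of the empty compartment, its centre within 24 mm of the compartment's (x of drawer in the frame of chest above -0.155 m and linear speed of drawer below 0.01 m/s and horizontal distance between tin and drawer_seat below 0.024 m and z of tin in the frame of drawer_seat below 0.005 m and angle between tin's own z axis and vertical below 0.1 rad).
It fails at once if the drawer is pushed with more than 25 N (contact force between any of the fingers, the arm and drawer above 25 N).
It fails at once if the mug or the mill is shifted by more than 30 mm (distance of any of mug, mill from where it was at the start of the episode above 0.03 m).
It fails at once if the tin is tipped over (angle between tin's own z axis and vertical above 0.6 rad).
It also fails if it takes over 64 s, if anything falls off the work surface, if the arm or the gripper's body presses on something with over 40 N, if the wrist force passes 120 N, or if a joint passes its speed limit or range.

## Working session

There is one attempt and no reset: what is moved stays moved. The work goes in short steps, Python scripts to look and compute and a tool call to move; the robot and the scene stay as the last step left them, time stands still between calls to the robot, and variables do not carry over. Pictures are saved under pics/ and viewed, at most 10 in all, crops included, and the job is handed in when it is done.

Besides the shell and the picture viewer there is one more tool, called after "Emit:" by a JSON object that holds its "api" and its "payload", one argument or row to a line. carry_out: Moves the arm, as the interface text tells. Its arguments: {"type":"object","properties":{"steps":{"type":"array","items":{"type":"array"}},"force":{"type":"number"}},"required":["steps"]}

```bash
ls; mkdir -p pics
cat > h.py <<'E'
from workcell import env
import numpy as np, cv2
from scipy.spatial.transform import Rotation as R
def q2R(q): return R.from_quat([q[1],q[2],q[3],q[0]]).as_matrix()
def world(c,u,v,z):
    """pixel + depth along optical axis -> world"""
    p=cv2.undistortPoints(np.array([[[u,v]]],float),np.array([[c['fx'],0,c['cx']],[0,c['fy'],c['cy']],[0,0,1]]),np.array(c['D']))[0,0]
    return np.array(c['origin'])+q2R(c['orientation'])@(np.array([p[0],-p[1],-1])*z)
def onplane(c,u,v,h):
    a=world(c,u,v,1.0)-np.array(c['origin']); o=np.array(c['origin'])
    return o+a*(h-o[2])/a[2]
def snap(n,name):
    c=env.get_calibration(n); p,d=env.read_camera(n)
    cv2.imwrite(f'pics/{name}.png',p[:,:,::-1]); np.savez(f'pics/{name}.npz',d=d,c=np.array(c,dtype=object)); return c,p,d
def load(name):
    f=np.load(f'pics/{name}.npz',allow_pickle=True); return f['c'].item(),f['d']
def totool(target,R0=None):
    s=env.get_state(); return q2R(s['orientation']).T@(np.array(target)-np.array(s['tcp_pos']))*100
E
python3 - <<'E'
from h import *
for n in ('top','side'): snap(n,n+'0')
s=env.get_state(); print({k:np.round(v,3) for k,v in s.items()}, env.hold_point_z); print(q2R(s['orientation']).round(3))
E
```

```text
pics
{'clock': np.float64(0.1), 'joint_pos': array([ 1.11 ,  0.314,  0.045,  1.304, -0.   ,  1.431]), 'qvel': array([ 0.001, -0.001,  0.004, -0.   ,  0.001,  0.001]), 'tau': array([ 4.0000e-03, -4.8172e+01,  2.9924e+01,  1.3000e-02, -0.0000e+00,
       -0.0000e+00]), 'tcp_pos': array([0.181, 0.545, 0.23 ]), 'orientation': array([-0.   ,  0.16 ,  0.987, -0.001]), 'wrist_force': array([ 0.18 , -0.067, -0.154]), 'ft_torque': array([-0.03 , -0.002, -0.018]), 'grip_force': np.float64(0.0), 'finger_gap': np.float64(0.085)} 0.0187
[[-0.949  0.315 -0.001]
 [ 0.315  0.949 -0.001]
 [ 0.    -0.002 -1.   ]]
```

View pics/top0.png

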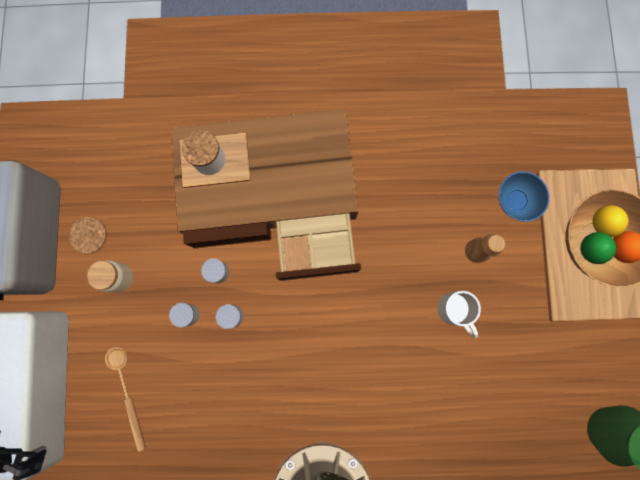

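View pics/side0.png

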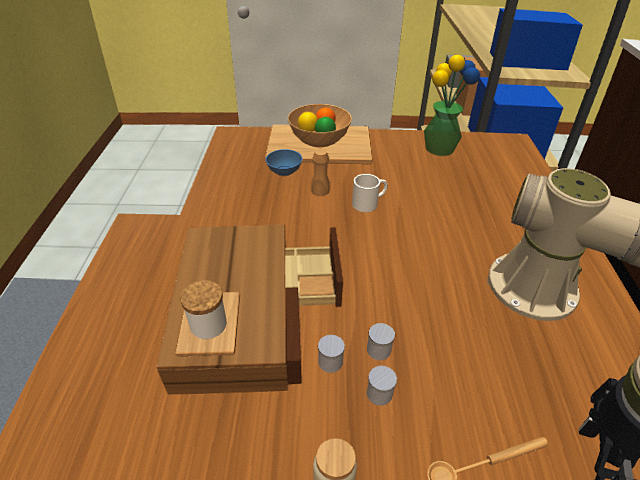

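The top view shows three identical tins at (214,271), (182,315) and (228,316). Other round things are the cork-lidded jar at (105,277), the coaster at (88,235) and the crock at (202,150). Robot left is image left, so I choose the tin at (182,315), which is (381,385) in the side view. The drawer panel runs from about (278,275) to (359,267), and the empty compartment is at about (332,247). The mug is at (460,308) and the mill at (487,247).

Run:
```python
from h import *
c,d=load('top0'); cs,ds=load('side0')
for n,u,v in (('A',182,315),('B',214,271),('C',228,316),('mug',458,308),('mill',495,243),('chestFR',356,212),('chestBR',347,113),('chestBL',174,128),('chestFL',180,229),('panR',358,267),('panL',278,275),('comp',332,247)):
    print(n,world(c,u,v,d[v,u]).round(3))
print(world(cs,381,375,ds[375,381]).round(3))
for n,nm in (('top0','A'),):
    im=cv2.imread('pics/top0.png')
    a=cv2.resize(im[190:340,150:375],None,fx=3.5,fy=3.5,interpolation=cv2.INTER_CUBIC)
    cv2.imwrite('pics/crop0.png',a)
```

```text
A [0.405 0.302 0.06 ]
B [0.502 0.232 0.057]
C [0.401 0.2   0.058]
mug [ 0.406 -0.326  0.006]
mill [ 0.54  -0.375  0.144]
chestFR [ 0.623 -0.09   0.091]
chestBR [ 0.891 -0.082  0.001]
chestBL [0.825 0.317 0.099]
chestFL [0.592 0.298 0.1  ]
panR [ 0.501 -0.09   0.09 ]
panL [0.487 0.084 0.095]
comp [ 0.555 -0.036  0.014]
[0.409 0.299 0.06 ]
```

View pics/crop0.png

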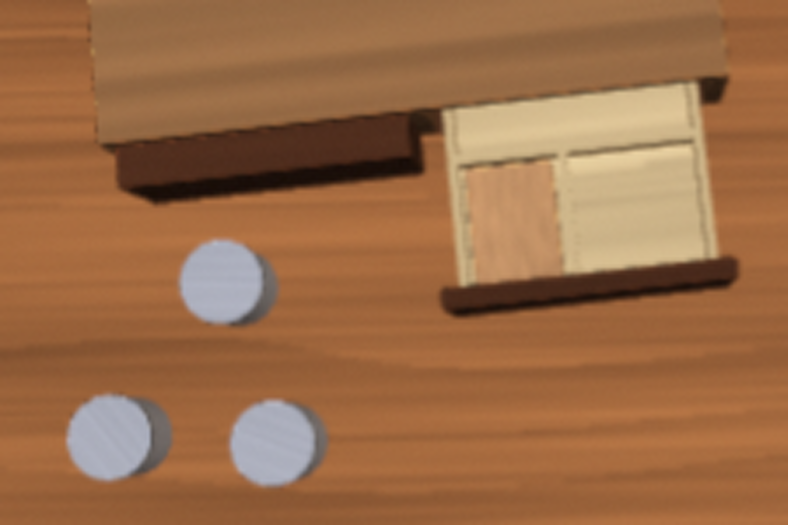

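The crop shows three bare tins. The chosen one has its lid centre at crop (109,437), full image (181,315). The panel's top runs from (443,302) to (737,270) in the crop, and the empty compartment is centred near (640,210). I'll fit the poses from depth.

```bash
cat >> h.py <<'E'
def cloud(c,d,u0,u1,v0,v1):
    U,V=np.meshgrid(np.arange(u0,u1),np.arange(v0,v1)); z=d[v0:v1,u0:u1].ravel(); m=z>0
    uv=np.c_[U.ravel(),V.ravel()][m].astype(float)
    p=cv2.undistortPoints(uv[:,None],np.array([[c['fx'],0,c['cx']],[0,c['fy'],c['cy']],[0,0,1]]),np.array(c['D']))[:,0]
    return np.array(c['origin'])+(np.c_[p[:,0],-p[:,1],-np.ones(len(p))]*z[m][:,None])@q2R(c['orientation']).T
E
python3 - <<'E'
from h import *
c,d=load('top0')
for n,b in (('A',(165,200,298,334)),('B',(198,230,255,288)),('C',(212,246,300,334))):
    P=cloud(c,d,*b); P=P[(P[:,2]>.05)]
    (x,y),r=cv2.minEnclosingCircle(P[:,:2].astype(np.float32)); print(n,np.round([x,y,r],4),P.mean(0).round(4),len(P))
P=cloud(c,d,270,366,258,285); P=P[P[:,2]>.08]; print('panel',cv2.minAreaRect(P[:,:2].astype(np.float32)),P.mean(0).round(4))
P=cloud(c,d,165,366,100,250); P=P[abs(P[:,2]-.1)<.012]; print('chest',cv2.minAreaRect(P[:,:2].astype(np.float32)))
a=onplane(c,178.6,232.3,.1);b=onplane(c,356.8,212.5,.1);print('front',a.round(4),b.round(4),np.degrees(np.arctan2(-(a-b)[0],(a-b)[1])))
E
```

```text
A [0.4075 0.3048 0.0277] [0.4069 0.3041 0.06  ] 485
B [0.5033 0.234  0.0276] [0.503  0.233  0.0597] 462
C [0.3997 0.2004 0.027 ] [0.4006 0.1996 0.0598] 455
panel ((0.49448463320732117, -0.0020979195833206177), (0.014760811813175678, 0.186082124710083), 5.4289374351501465) [ 0.4942 -0.0022  0.0922]
chest ((0.7113699913024902, 0.11554256081581116), (0.2712485194206238, 0.400491863489151), 4.985143661499023)
front [0.5851 0.3012 0.1   ] [ 0.6198 -0.0909  0.1   ] 5.0575940425957775
```

Run:
```python
from h import *
print(totool([.4075,.3045,.13]).round(2))
```

```text
[-29.08 -15.69  10.07]
```

Emit:
{"api": "carry_out", "payload": {
  "steps": [
    [[0, 0, -4], [-4, -2, 1], 0],
    [[0, 0, -8], [-8.5, -4.5, 2.5], 0],
    [[0, 0, -12], [-13, -7, 4], 0],
    [[0, 0, -16], [-18, -9.5, 5.5], 0],
    [[0, 0, -20], [-22.5, -12, 7.5], 0],
    [[0, 0, -23.5], [-26.5, -14.3, 9], 0],
    [[0, 0, -23.5], [-29.1, -15.7, 10], 0],
    [[0, 0, -23.5], [-29.1, -15.7, 10], 0]
  ],
  "force": 30
}}

```text
clock: 1.1
tcp_pos: [0.4084, 0.3032, 0.1301]
orientation: [-0.001, -0.043, 0.999, -0.0]
wrist_force: [-0.6, 0.5, 0.1]
finger_gap: 0.0852
grip_force: 0.0
```

Run:
```python
from h import *
c,p,d=snap('wrist','w1')
s=env.get_state(); print(s['clock'],s['tcp_pos'].round(4),q2R(s['orientation']).round(3))
P=cloud(c,d,0,640,0,480); Q=P[(abs(P[:,2]-.06)<.008)&(np.hypot(P[:,0]-.4075,P[:,1]-.3045)<.045)]
print(len(Q),cv2.minEnclosingCircle(Q[:,:2].astype(np.float32)) if len(Q) else 0, Q.mean(0))
print(totool([.4075,.3045,.023]).round(2))
```

```text
1.15 [0.4079 0.3042 0.1307] [[-0.996 -0.087 -0.002]
 [-0.087  0.996 -0.   ]
 [ 0.002 -0.    -1.   ]]
7647 ((0.40774625539779663, 0.3039397597312927), 0.027229659259319305) [0.40621736 0.30378692 0.06000764]
[1.000e-02 4.000e-02 1.077e+01]
```

View pics/w1.png

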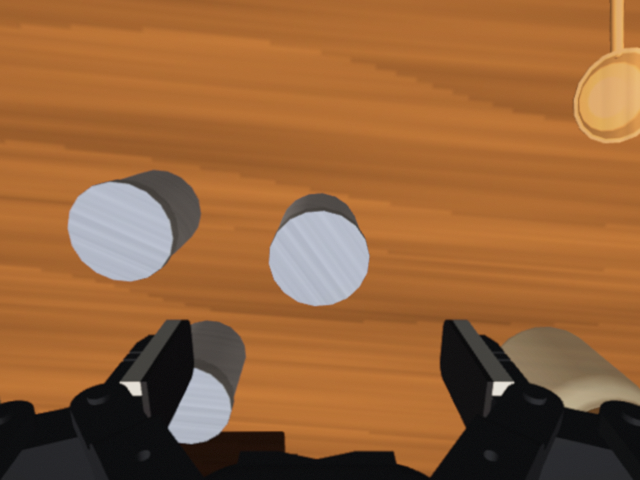

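The wrist view has the chosen tin centred at (319,258), midway between the pads, with the neighbours at (121,230) and (200,405) clear of the fingers. I'll descend and grasp.

Emit:
{"api": "carry_out", "payload": {
  "steps": [
    [[0, 0, 0], [0, 0, 2.5], 0],
    [[0, 0, 0], [0, 0, 5.5], 0],
    [[0, 0, 0], [0, 0, 8.5], 0],
    [[0, 0, 0], [0, 0, 10.5], 0],
    [[0, 0, 0], [0, 0, 10.7], 0],
    [[0, 0, 0], [0, 0, 10.7], 60],
    [[0, 0, 0], [0, 0, 10.7], 110],
    [[0, 0, 0], [0, 0, 10.7], 160]
  ],
  "force": 30
}}

```text
clock: 2.15
tcp_pos: [0.4087, 0.3056, 0.0257]
orientation: [0.001, -0.045, 0.999, 0.001]
wrist_force: [-1.4, -1.0, 6.8]
finger_gap: 0.0526
grip_force: 31.1
```

Emit:
{"api": "carry_out", "payload": {
  "steps": [
    [[0, 0, 0], [0, 0, 0], 255],
    [[0, 0, 0], [0, 0, 0], 255],
    [[0, 0, 0], [0, 0, 0], 255],
    [[0, 0, 0], [0, 0, 0], 255],
    [[0, 0, 0], [0, 0, -1], 255],
    [[0, 0, 0], [0, 0, -4], 255],
    [[0, 0, 0], [0, 0, -8], 255],
    [[0, 0, 0], [0, 0, -12], 255]
  ],
  "force": 30
}}

```text
clock: 3.15
tcp_pos: [0.4076, 0.3046, 0.1457]
orientation: [-0.0, -0.045, 0.999, -0.0]
wrist_force: [0.7, 0.1, -1.4]
finger_gap: 0.0528
grip_force: 32.2
```

Run:
```python
from h import *
s=env.get_state(); print(s['clock'],s['tcp_pos'].round(4),s['finger_gap'],s['grip_force'],s['wrist_force'].round(2),q2R(s['orientation']).round(3))
print(totool([.5469,-.034,.145]).round(2))
c,p,d=snap('side','s2')
cv2.imwrite('pics/s2.png',cv2.resize(p[200:480,270:640,::-1],None,fx=2,fy=2))
```

```text
3.15 [0.4076 0.3046 0.1457] 0.05281312770438399 32.21150994300842 [ 0.73  0.1  -1.43] [[-0.996 -0.089 -0.   ]
 [-0.089  0.996 -0.   ]
 [ 0.    -0.    -1.   ]]
[-10.86 -34.97   0.08]
```

View pics/s2.png

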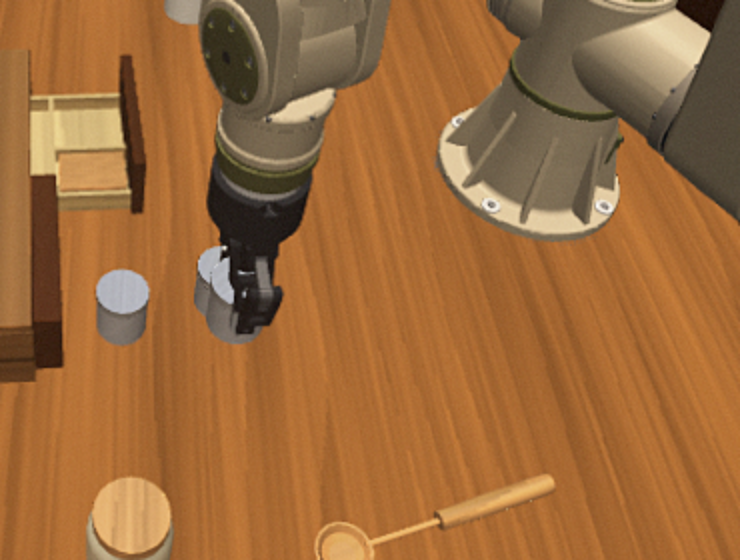

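The tin is gripped (gap 52.8 mm, about the tin's diameter) and lifted, hanging upright at about (235,305) in the crop. The drawer is unobstructed. Next I carry it over.

Emit:
{"api": "carry_out", "payload": {
  "steps": [
    [[0, 0, 0], [-0.5, -1.5, 0], 255],
    [[0, 0, 0], [-1.6, -5, 0], 255],
    [[0, 0, 0], [-3, -9.7, 0], 255],
    [[0, 0, 0], [-4.7, -15, 0], 255],
    [[0, 0, 0], [-6.4, -20.5, 0], 255],
    [[0, 0, 0], [-8, -26, 0], 255],
    [[0, 0, 0], [-9.5, -30.5, 0], 255],
    [[0, 0, 0], [-10.3, -33.3, 0], 255]
  ]
}}

```text
clock: 4.2
tcp_pos: [0.5397, -0.0208, 0.1425]
orientation: [-0.001, -0.043, 0.999, 0.0]
wrist_force: [0.8, 0.2, -2.1]
finger_gap: 0.0528
grip_force: 32.3
```

Emit:
{"api": "carry_out", "payload": {
  "steps": [
    [[0, 0, 0], [-0.4, -1.3, 0], 255],
    [[0, 0, 0], [-0.6, -1.7, 0], 255],
    [[0, 0, 0], [-0.6, -1.7, 0], 255],
    [[0, 0, 0], [-0.6, -1.7, 0], 255],
    [[0, 0, 0], [-0.6, -1.7, 0], 255],
    [[0, 0, 0], [-0.6, -1.7, 0], 255],
    [[0, 0, 0], [-0.6, -1.7, 0], 255],
    [[0, 0, 0], [-0.6, -1.7, 0], 255]
  ]
}}

```text
clock: 5.2
tcp_pos: [0.5478, -0.0339, 0.1443]
orientation: [0.0, -0.045, 0.999, 0.0]
wrist_force: [0.0, 1.0, -3.1]
finger_gap: 0.0528
grip_force: 32.3
```

Run:
```python
from h import *
s=env.get_state(); print(s['clock'],s['tcp_pos'].round(4),s['finger_gap'],s['wrist_force'].round(2),q2R(s['orientation']).round(3))
print(totool([.5469,-.034,.039]).round(2))
c,p,d=snap('wrist','w3');
```

```text
5.2 [ 0.5478 -0.0339  0.1443] 0.052839915699143286 [ 0.01  0.97 -3.12] [[-0.996 -0.089  0.   ]
 [-0.089  0.996  0.   ]
 [-0.     0.    -1.   ]]
[ 9.000e-02 -1.000e-02  1.053e+01]
```

View pics/w3.png

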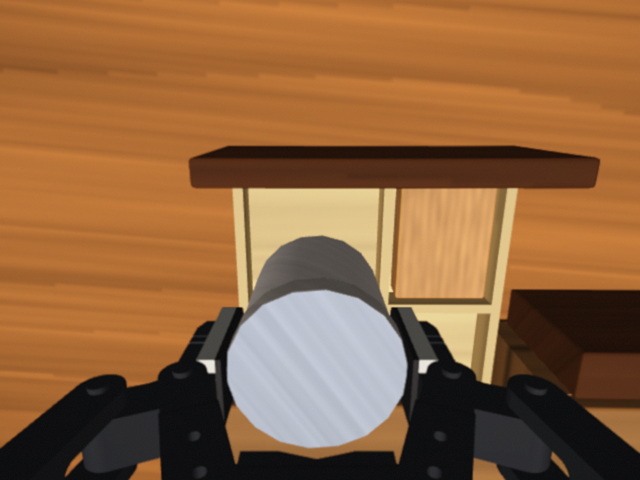

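The compartment spans columns 247–382, so its centre is about 315, and the tin sits at 317, aligned sideways. A quick depth check of the panel will confirm the fore-aft distance.

Run:
```python
from h import *
c,d=load('w3'); P=cloud(c,d,180,610,140,190); P=P[(P[:,2]>.085)&(P[:,2]<.1)]
r=cv2.minAreaRect(P[:,:2].astype(np.float32)); print(r,P[:,2].mean())
```

```text
((0.4964042007923126, -0.004332832992076874), (0.01441910769790411, 0.18601807951927185), 5.225101470947266) 0.09269584931212016
```

Emit:
{"api": "carry_out", "payload": {
  "steps": [
    [[0, 0, 0], [-0.1, -0.2, 1], 255],
    [[0, 0, 0], [-0.1, -0.2, 3], 255],
    [[0, 0, 0], [-0.1, -0.2, 5.5], 255],
    [[0, 0, 0], [-0.1, -0.2, 7.5], 255],
    [[0, 0, 0], [-0.1, -0.2, 9], 255],
    [[0, 0, 0], [-0.1, -0.2, 9.6], 255],
    [[0, 0, 0], [-0.1, -0.2, 9.9], 255],
    [[0, 0, 0], [-0.1, -0.2, 9.9], 255]
  ]
}}

```text
clock: 6.25
tcp_pos: [0.5494, -0.0359, 0.0457]
orientation: [0.0, -0.045, 0.999, -0.0]
wrist_force: [0.4, -0.1, -1.3]
finger_gap: 0.053
grip_force: 32.3
```

Run:
```python
from h import *
s=env.get_state(); print(s['clock'],s['tcp_pos'].round(4),s['finger_gap'],s['wrist_force'].round(2))
```

```text
6.25 [ 0.5494 -0.0359  0.0457] 0.0530035130854707 [ 0.38 -0.08 -1.31]
```

Descend slowly to contact (expected TCP height about 0.039).

Emit:
{"api": "carry_out", "payload": {
  "steps": [
    [[0, 0, 0], [0, 0, 0.2], 255],
    [[0, 0, 0], [0, 0, 0.4], 255],
    [[0, 0, 0], [0, 0, 0.5], 255],
    [[0, 0, 0], [0, 0, 0.6], 255],
    [[0, 0, 0], [0, 0, 0.65], 255],
    [[0, 0, 0], [0, 0, 0.65], 255],
    [[0, 0, 0], [0, 0, 0.65], 255],
    [[0, 0, 0], [0, 0, 0.65], 255]
  ]
}}

```text
clock: 7.25
tcp_pos: [0.5496, -0.0358, 0.0396]
orientation: [0.001, -0.045, 0.999, -0.0]
wrist_force: [-0.9, 0.1, 5.7]
finger_gap: 0.0527
grip_force: 32.7
```

The 5.7 N upward force shows the tin is on the floor. I'll release and rise.

Emit:
{"api": "carry_out", "payload": {
  "steps": [
    [[0, 0, 0], [0, 0, 0], 80],
    [[0, 0, 0], [0, 0, 0], 40],
    [[0, 0, 0], [0, 0, 0], 0],
    [[0, 0, 0], [0, 0, 0], 0],
    [[0, 0, 0], [0, 0, 0], 0],
    [[0, 0, 0], [0, 0, 0], 0],
    [[0, 0, 0], [0, 0, -1], 0],
    [[0, 0, 0], [0, 0, -3], 0]
  ]
}}

```text
clock: 8.25
tcp_pos: [0.5483, -0.0357, 0.0689]
orientation: [-0.001, -0.045, 0.999, 0.0]
wrist_force: [0.8, 0.4, 0.3]
finger_gap: 0.0854
grip_force: 0.0
```

Emit:
{"api": "carry_out", "payload": {
  "steps": [
    [[0, 0, 0], [0, 0, -3], 0],
    [[0, 0, 0], [0, 0, -7], 0],
    [[0, 0, 0], [0, 0, -11], 0],
    [[0, 0, 0], [0, 0, -12], 0],
    [[0, 0, 0], [0, 0, -12], 0],
    [[0, 0, 0], [0, 0, -12], 0],
    [[0, 0, 0], [0, 0, -12], 0],
    [[0, 0, 0], [0, 0, -12], 0]
  ]
}}

```text
clock: 9.25
tcp_pos: [0.5485, -0.0357, 0.1878]
orientation: [-0.001, -0.045, 0.999, 0.0]
wrist_force: [-0.3, -0.1, 0.2]
finger_gap: 0.0852
grip_force: 0.0
```

Run:
```python
from h import *
c,p,d=snap('wrist','w4'); s=env.get_state(); print(s['clock'],s['tcp_pos'].round(4))
P=cloud(c,d,0,640,0,480)
Q=P[(P[:,2]>.085)&(P[:,2]<.1)&(P[:,0]<.53)]; r=cv2.minAreaRect(Q[:,:2].astype(np.float32)); print('panel',r)
Q=P[(P[:,2]>.068)&(P[:,2]<.08)&(np.hypot(P[:,0]-.549,P[:,1]+.036)<.042)]; print('tin',cv2.minEnclosingCircle(Q[:,:2].astype(np.float32)),Q[:,2].mean(),Q[:,2].std())
x,y=r[0]; a=np.radians(5.2); ex=np.array([np.cos(a),np.sin(a)]); ey=np.array([-ex[1],ex[0]])
o=np.array([x,y])-.007*ex; print('origin',o,'seat',o+.0565*ex-.0365*ey)
```

```text
9.3 [ 0.5486 -0.0358  0.1881]
panel ((0.4970364570617676, -0.004179336130619049), (0.014410599134862423, 0.18568143248558044), 5.1251420974731445)
tin ((0.5486671328544617, -0.03645791858434677), 0.02712206542491913) 0.0740526739552056 0.0008395383979320603
origin [ 0.49006527 -0.00481376] seat [ 0.54964082 -0.0360428 ]
```

View pics/w4.png

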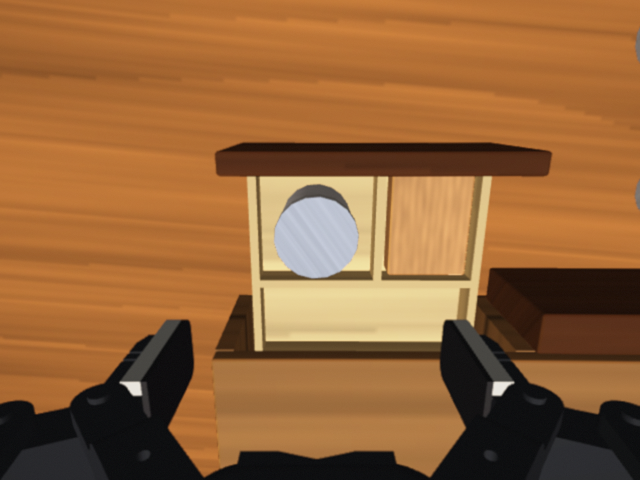

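The tin stands upright (lid top at 74 mm) within 1 mm of the seat. Now I close the fingers, move in front of the panel and go down.

Emit:
{"api": "carry_out", "payload": {
  "steps": [
    [[0, 0, 0], [1.5, 0.5, 0], 255],
    [[0, 0, 0], [4, 1.4, 0], 255],
    [[0, 0, 0], [7, 2.4, 0], 255],
    [[0, 0, 0], [9.5, 3.3, 0], 255],
    [[0, 0, 0], [10.5, 3.6, 0], 255],
    [[0, 0, 0], [10.7, 3.6, 0.5], 255],
    [[0, 0, 0], [10.7, 3.6, 3], 255],
    [[0, 0, 0], [10.7, 3.6, 6], 255]
  ]
}}

```text
clock: 10.3
tcp_pos: [0.441, -0.01, 0.1284]
orientation: [0.001, -0.045, 0.999, -0.0]
wrist_force: [-0.4, 0.1, -0.3]
finger_gap: 0.0
grip_force: 0.0
```

Emit:
{"api": "carry_out", "payload": {
  "steps": [
    [[0, 0, 0], [0, 0, 2], 255],
    [[0, 0, 0], [0, 0, 4.5], 255],
    [[0, 0, 0], [0, 0, 6], 255],
    [[0, 0, 0], [0, 0, 6.3], 255],
    [[0, 0, 0], [0, 0, 6.3], 255],
    [[0, 0, 0], [0, 0, 6.3], 255],
    [[0, 0, 0], [0, 0, 6.3], 255],
    [[0, 0, 0], [0, 0, 6.3], 255]
  ]
}}

```text
clock: 11.3
tcp_pos: [0.4395, -0.0095, 0.0662]
orientation: [0.0, -0.045, 0.999, -0.0]
wrist_force: [0.5, 0.5, -0.3]
finger_gap: -0.0002
grip_force: 0.0
```

```bash
cat > t.py <<'E'
from h import *
s=env.get_state(); a=np.radians(5.15); ex=np.array([np.cos(a),np.sin(a)]); ey=np.array([-ex[1],ex[0]])
o=np.array([.4901,-.0048]); t=(s['tcp_pos'][:2]-o)
print(s['clock'],s['tcp_pos'].round(4),'along',(t@ex*1000).round(2),'lat',(t@ey*1000).round(2),'F',(s['wrist_force'][:2]@ex).round(2),s['wrist_force'].round(2),s['finger_gap'].round(4))
E
python3 t.py
python3 - <<'E'
from h import *
c,d=load('w4'); P=cloud(c,d,220,430,345,440); P=P[abs(P[:,2]-.1)<.006]
a=np.radians(5.15); ex=np.array([np.cos(a),np.sin(a)]); t=(P[:,:2]-[.4901,-.0048])@ex; print('front edge along',np.percentile(t,[0,.5,1,2])*1000,len(P))
s=env.get_state(); print(q2R(s['orientation']).round(4))
E
```

```text
front edge along [124.56929783 125.4396549  125.5975262  125.81198557] 17918
[[-9.96e-01 -8.93e-02  9.00e-04]
 [-8.93e-02  9.96e-01 -1.00e-04]
 [-9.00e-04 -1.00e-04 -1.00e+00]]Traceback (most recent call last):
  File "t.py", line 4, in <module>
    print(s['clock'],s['tcp_pos'].round(4),'along',(t@ex*1000).round(2),'lat',(t@ey*1000).round(2),'F',(s['wrist_force'][:2]@ex).round(2),s['wrist_force'].round(2),s['finger_gap'].round(4))
                                                                                                                                                                    ^^^^^^^^^^^^^^^^^^^^^
AttributeError: 'float' object has no attribute 'round'
```

Emit:
{"api": "carry_out", "payload": {
  "steps": [
    [[0, 0, 0], [-0.8, 0, 0], 255],
    [[0, 0, 0], [-2, 0, 0], 255],
    [[0, 0, 0], [-3, 0, 0], 255],
    [[0, 0, 0], [-3.5, 0, 0], 255],
    [[0, 0, 0], [-3.7, 0, 0], 255],
    [[0, 0, 0], [-3.9, 0, 0], 255],
    [[0, 0, 0], [-4.1, 0, 0], 255],
    [[0, 0, 0], [-4.3, 0, 0], 255]
  ]
}}

```text
clock: 12.3
tcp_pos: [0.4815, -0.0056, 0.0657]
orientation: [-0.0, -0.045, 0.999, 0.0]
wrist_force: [-1.8, -0.9, -0.4]
finger_gap: 0.0
grip_force: 0.6
```

```bash
sed -i "s/s\['finger_gap'\].round(4)/s['finger_gap']/" t.py; python3 t.py
```

```text
12.3 [ 0.4815 -0.0056  0.0657] along -8.64 lat -0.04 F -1.89 [-1.81 -0.95 -0.37] 3.217103628332719e-05
```

In contact and sliding at about 2 N. I'll push on gently.

Emit:
{"api": "carry_out", "payload": {
  "steps": [
    [[0, 0, 0], [-0.3, 0, 0], 255],
    [[0, 0, 0], [-0.7, 0, 0], 255],
    [[0, 0, 0], [-1.2, 0, 0], 255],
    [[0, 0, 0], [-1.7, 0, 0], 255],
    [[0, 0, 0], [-2.2, 0, 0], 255],
    [[0, 0, 0], [-2.7, 0, 0], 255],
    [[0, 0, 0], [-3.2, 0, 0], 255],
    [[0, 0, 0], [-3.7, 0, 0], 255]
  ]
}}

```text
clock: 13.3
tcp_pos: [0.5192, -0.0023, 0.0658]
orientation: [0.0, -0.045, 0.999, 0.0]
wrist_force: [-1.5, -0.2, -0.7]
finger_gap: -0.0001
grip_force: 0.7
```

Emit:
{"api": "carry_out", "payload": {
  "steps": [
    [[0, 0, 0], [-0.5, 0, 0], 255],
    [[0, 0, 0], [-1, 0, 0], 255],
    [[0, 0, 0], [-1.5, 0, 0], 255],
    [[0, 0, 0], [-2, 0, 0], 255],
    [[0, 0, 0], [-2.5, 0, 0], 255],
    [[0, 0, 0], [-2.9, 0, 0], 255],
    [[0, 0, 0], [-3.2, 0, 0], 255],
    [[0, 0, 0], [-3.4, 0, 0], 255]
  ]
}}

```text
clock: 14.3
tcp_pos: [0.553, 0.0007, 0.0659]
orientation: [0.0, -0.045, 0.999, -0.0]
wrist_force: [-1.1, -0.2, -0.4]
finger_gap: -0.0
grip_force: 0.6
```

```bash
python3 t.py
```

```text
14.3 [0.553  0.0007 0.0659] along 63.11 lat -0.21 F -1.08 [-1.06 -0.24 -0.39] -4.3573703778771566e-05
```

Emit:
{"api": "carry_out", "payload": {
  "steps": [
    [[0, 0, 0], [-0.1, 0, 0], 255],
    [[0, 0, 0], [-0.2, 0, 0], 255],
    [[0, 0, 0], [-0.3, 0, 0], 255],
    [[0, 0, 0], [-0.4, 0, 0], 255],
    [[0, 0, 0], [-0.5, 0, 0], 255],
    [[0, 0, 0], [-0.5, 0, 0], 255],
    [[0, 0, 0], [-0.5, 0, 0], 255],
    [[0, 0, 0], [-0.5, 0, 0], 255]
  ]
}}

```text
clock: 15.3
tcp_pos: [0.5579, 0.0012, 0.0659]
orientation: [0.0, -0.045, 0.999, 0.0]
wrist_force: [-0.4, -0.2, -0.4]
finger_gap: -0.0
grip_force: 0.1
```

Emit:
{"api": "carry_out", "payload": {
  "steps": [
    [[0, 0, 0], [-0.1, 0, 0], 255],
    [[0, 0, 0], [-0.2, 0, 0], 255],
    [[0, 0, 0], [-0.3, 0, 0], 255],
    [[0, 0, 0], [-0.4, 0, 0], 255],
    [[0, 0, 0], [-0.5, 0, 0], 255],
    [[0, 0, 0], [-0.5, 0, 0], 255],
    [[0, 0, 0], [-0.5, 0, 0], 255],
    [[0, 0, 0], [-0.5, 0, 0], 255]
  ]
}}

```text
clock: 16.3
tcp_pos: [0.5624, 0.0016, 0.0657]
orientation: [-0.0, -0.045, 0.999, 0.0]
wrist_force: [-4.4, -0.7, 2.3]
finger_gap: 0.0
grip_force: 2.2
```

Emit:
{"api": "carry_out", "payload": {
  "steps": [
    [[0, 0, 0], [-0.1, 0, 0], 255],
    [[0, 0, 0], [-0.2, 0, 0], 255],
    [[0, 0, 0], [-0.3, 0, 0], 255],
    [[0, 0, 0], [-0.4, 0, 0], 255],
    [[0, 0, 0], [-0.5, 0, 0], 255],
    [[0, 0, 0], [-0.5, 0, 0], 255],
    [[0, 0, 0], [-0.5, 0, 0], 255],
    [[0, 0, 0], [-0.5, 0, 0], 255]
  ]
}}

```text
clock: 17.3
tcp_pos: [0.5677, 0.002, 0.0657]
orientation: [-0.0, -0.045, 0.999, 0.0]
wrist_force: [-3.9, -0.6, 1.1]
finger_gap: 0.0001
grip_force: 2.1
```

```bash
python3 t.py
```

```text
17.3 [0.5677 0.002  0.0657] along 77.86 lat -0.15 F -3.91 [-3.87 -0.64  1.14] 9.170255579120776e-05
```

The spring met the push between 68 and 72.6 mm along, so the latch should set at roughly 89–95 mm. I'll go to 86 mm and then take 1 mm steps.

Emit:
{"api": "carry_out", "payload": {
  "steps": [
    [[0, 0, 0], [-0.1, 0, 0], 255],
    [[0, 0, 0], [-0.2, 0, 0], 255],
    [[0, 0, 0], [-0.3, 0, 0], 255],
    [[0, 0, 0], [-0.4, 0, 0], 255],
    [[0, 0, 0], [-0.5, 0, 0], 255],
    [[0, 0, 0], [-0.6, 0, 0], 255],
    [[0, 0, 0], [-0.7, 0, 0], 255],
    [[0, 0, 0], [-0.8, 0, 0], 255]
  ]
}}

```text
clock: 18.3
tcp_pos: [0.575, 0.0027, 0.0657]
orientation: [-0.001, -0.045, 0.999, 0.0]
wrist_force: [-6.0, -1.4, 2.4]
finger_gap: -0.0003
grip_force: 3.2
```

Emit:
{"api": "carry_out", "payload": {
  "steps": [
    [[0, 0, 0], [-0.02, 0, 0], 255],
    [[0, 0, 0], [-0.05, 0, 0], 255],
    [[0, 0, 0], [-0.07, 0, 0], 255],
    [[0, 0, 0], [-0.1, 0, 0], 255],
    [[0, 0, 0], [-0.1, 0, 0], 255],
    [[0, 0, 0], [-0.1, 0, 0], 255],
    [[0, 0, 0], [-0.1, 0, 0], 255],
    [[0, 0, 0], [-0.1, 0, 0], 255]
  ]
}}

```text
clock: 19.3
tcp_pos: [0.5759, 0.0027, 0.0657]
orientation: [-0.001, -0.045, 0.999, -0.0]
wrist_force: [-6.5, -1.1, 2.7]
finger_gap: 0.0004
grip_force: 3.1
```

```bash
python3 t.py
```

```text
19.3 [0.5759 0.0027 0.0657] along 86.16 lat -0.19 F -6.59 [-6.51 -1.11  2.75] 0.0003544518162428942
```

Emit:
{"api": "carry_out", "payload": {
  "steps": [
    [[0, 0, 0], [-0.02, 0, 0], 255],
    [[0, 0, 0], [-0.05, 0, 0], 255],
    [[0, 0, 0], [-0.07, 0, 0], 255],
    [[0, 0, 0], [-0.1, 0, 0], 255],
    [[0, 0, 0], [-0.1, 0, 0], 255],
    [[0, 0, 0], [-0.1, 0, 0], 255],
    [[0, 0, 0], [-0.1, 0, 0], 255],
    [[0, 0, 0], [-0.1, 0, 0], 255]
  ]
}}

```text
clock: 20.3
tcp_pos: [0.5769, 0.0029, 0.0657]
orientation: [-0.001, -0.045, 0.999, -0.0]
wrist_force: [-6.2, -1.1, 2.1]
finger_gap: 0.0001
grip_force: 3.2
```

Emit:
{"api": "carry_out", "payload": {
  "steps": [
    [[0, 0, 0], [-0.02, 0, 0], 255],
    [[0, 0, 0], [-0.05, 0, 0], 255],
    [[0, 0, 0], [-0.07, 0, 0], 255],
    [[0, 0, 0], [-0.1, 0, 0], 255],
    [[0, 0, 0], [-0.1, 0, 0], 255],
    [[0, 0, 0], [-0.1, 0, 0], 255],
    [[0, 0, 0], [-0.1, 0, 0], 255],
    [[0, 0, 0], [-0.1, 0, 0], 255]
  ]
}}

```text
clock: 21.3
tcp_pos: [0.5778, 0.0029, 0.0657]
orientation: [-0.001, -0.045, 0.999, -0.0]
wrist_force: [-5.8, -0.4, 2.2]
finger_gap: 0.0002
grip_force: 3.3
```

Emit:
{"api": "carry_out", "payload": {
  "steps": [
    [[0, 0, 0], [-0.02, 0, 0], 255],
    [[0, 0, 0], [-0.05, 0, 0], 255],
    [[0, 0, 0], [-0.07, 0, 0], 255],
    [[0, 0, 0], [-0.1, 0, 0], 255],
    [[0, 0, 0], [-0.1, 0, 0], 255],
    [[0, 0, 0], [-0.1, 0, 0], 255],
    [[0, 0, 0], [-0.1, 0, 0], 255],
    [[0, 0, 0], [-0.1, 0, 0], 255]
  ]
}}

```text
clock: 22.3
tcp_pos: [0.5788, 0.003, 0.0657]
orientation: [-0.001, -0.045, 0.999, -0.0]
wrist_force: [-7.7, -0.5, 1.4]
finger_gap: 0.0001
grip_force: 3.3
```

Emit:
{"api": "carry_out", "payload": {
  "steps": [
    [[0, 0, 0], [-0.02, 0, 0], 255],
    [[0, 0, 0], [-0.05, 0, 0], 255],
    [[0, 0, 0], [-0.07, 0, 0], 255],
    [[0, 0, 0], [-0.1, 0, 0], 255],
    [[0, 0, 0], [-0.1, 0, 0], 255],
    [[0, 0, 0], [-0.1, 0, 0], 255],
    [[0, 0, 0], [-0.1, 0, 0], 255],
    [[0, 0, 0], [-0.1, 0, 0], 255]
  ]
}}

```text
clock: 23.3
tcp_pos: [0.5797, 0.0031, 0.0657]
orientation: [-0.001, -0.045, 0.999, -0.0]
wrist_force: [-6.4, -1.1, 1.7]
finger_gap: 0.0002
grip_force: 3.4
```

Emit:
{"api": "carry_out", "payload": {
  "steps": [
    [[0, 0, 0], [-0.02, 0, 0], 255],
    [[0, 0, 0], [-0.05, 0, 0], 255],
    [[0, 0, 0], [-0.07, 0, 0], 255],
    [[0, 0, 0], [-0.1, 0, 0], 255],
    [[0, 0, 0], [-0.1, 0, 0], 255],
    [[0, 0, 0], [-0.1, 0, 0], 255],
    [[0, 0, 0], [-0.1, 0, 0], 255],
    [[0, 0, 0], [-0.1, 0, 0], 255]
  ]
}}

```text
clock: 24.3
tcp_pos: [0.5805, 0.0032, 0.0657]
orientation: [-0.001, -0.045, 0.999, -0.0]
wrist_force: [-7.6, -0.6, 2.7]
finger_gap: 0.0
grip_force: 3.7
```

Emit:
{"api": "carry_out", "payload": {
  "steps": [
    [[0, 0, 0], [-0.02, 0, 0], 255],
    [[0, 0, 0], [-0.05, 0, 0], 255],
    [[0, 0, 0], [-0.07, 0, 0], 255],
    [[0, 0, 0], [-0.07, 0, 0], 255],
    [[0, 0, 0], [-0.07, 0, 0], 255],
    [[0, 0, 0], [-0.07, 0, 0], 255],
    [[0, 0, 0], [-0.07, 0, 0], 255],
    [[0, 0, 0], [-0.07, 0, 0], 255]
  ]
}}

```text
clock: 25.3
tcp_pos: [0.5812, 0.0032, 0.0657]
orientation: [-0.001, -0.045, 0.999, -0.0]
wrist_force: [-7.7, -0.8, 3.9]
finger_gap: 0.0
grip_force: 3.8
```

Emit:
{"api": "carry_out", "payload": {
  "steps": [
    [[0, 0, 0], [-0.02, 0, 0], 255],
    [[0, 0, 0], [-0.05, 0, 0], 255],
    [[0, 0, 0], [-0.07, 0, 0], 255],
    [[0, 0, 0], [-0.07, 0, 0], 255],
    [[0, 0, 0], [-0.07, 0, 0], 255],
    [[0, 0, 0], [-0.07, 0, 0], 255],
    [[0, 0, 0], [-0.07, 0, 0], 255],
    [[0, 0, 0], [-0.07, 0, 0], 255]
  ]
}}

```text
clock: 26.3
tcp_pos: [0.5819, 0.0033, 0.0657]
orientation: [-0.001, -0.045, 0.999, -0.0]
wrist_force: [-6.8, -0.7, 3.6]
finger_gap: -0.0001
grip_force: 3.8
```

Emit:
{"api": "carry_out", "payload": {
  "steps": [
    [[0, 0, 0], [-0.02, 0, 0], 255],
    [[0, 0, 0], [-0.05, 0, 0], 255],
    [[0, 0, 0], [-0.08, 0, 0], 255],
    [[0, 0, 0], [-0.08, 0, 0], 255],
    [[0, 0, 0], [-0.08, 0, 0], 255],
    [[0, 0, 0], [-0.08, 0, 0], 255],
    [[0, 0, 0], [-0.08, 0, 0], 255],
    [[0, 0, 0], [-0.08, 0, 0], 255]
  ]
}}

```text
clock: 27.3
tcp_pos: [0.5827, 0.0034, 0.0657]
orientation: [-0.001, -0.045, 0.999, -0.0]
wrist_force: [-7.1, -1.0, 2.7]
finger_gap: -0.0001
grip_force: 3.7
```

Emit:
{"api": "carry_out", "payload": {
  "steps": [
    [[0, 0, 0], [-0.02, 0, 0], 255],
    [[0, 0, 0], [-0.05, 0, 0], 255],
    [[0, 0, 0], [-0.08, 0, 0], 255],
    [[0, 0, 0], [-0.08, 0, 0], 255],
    [[0, 0, 0], [-0.08, 0, 0], 255],
    [[0, 0, 0], [-0.08, 0, 0], 255],
    [[0, 0, 0], [-0.08, 0, 0], 255],
    [[0, 0, 0], [-0.08, 0, 0], 255]
  ]
}}

```text
clock: 28.3
tcp_pos: [0.5829, 0.0034, 0.0657]
orientation: [-0.002, -0.045, 0.999, -0.0]
wrist_force: [-9.1, -1.6, 4.5]
finger_gap: 0.0005
grip_force: 4.6
```

The TCP advanced only 0.2 mm and the force rose to about 9 N, so the buffer has been met. A bit more.

Emit:
{"api": "carry_out", "payload": {
  "steps": [
    [[0, 0, 0], [-0.02, 0, 0], 255],
    [[0, 0, 0], [-0.04, 0, 0], 255],
    [[0, 0, 0], [-0.05, 0, 0], 255],
    [[0, 0, 0], [-0.05, 0, 0], 255],
    [[0, 0, 0], [-0.05, 0, 0], 255],
    [[0, 0, 0], [-0.05, 0, 0], 255],
    [[0, 0, 0], [-0.05, 0, 0], 255],
    [[0, 0, 0], [-0.05, 0, 0], 255]
  ]
}}

```text
clock: 29.3
tcp_pos: [0.5829, 0.0034, 0.0657]
orientation: [-0.002, -0.045, 0.999, -0.0]
wrist_force: [-9.4, -2.4, 6.0]
finger_gap: 0.0001
grip_force: 5.2
```

```bash
python3 t.py
```

```text
29.3 [0.5829 0.0034 0.0657] along 93.21 lat -0.15 F -9.63 [-9.45 -2.41  5.98] 7.219847162105925e-05
```

The arm is compliant (about 2–3 N/mm), so I'll command another 1.2 mm for about 13 N.

Emit:
{"api": "carry_out", "payload": {
  "steps": [
    [[0, 0, 0], [-0.03, 0, 0], 255],
    [[0, 0, 0], [-0.06, 0, 0], 255],
    [[0, 0, 0], [-0.09, 0, 0], 255],
    [[0, 0, 0], [-0.12, 0, 0], 255],
    [[0, 0, 0], [-0.12, 0, 0], 255],
    [[0, 0, 0], [-0.12, 0, 0], 255],
    [[0, 0, 0], [-0.12, 0, 0], 255],
    [[0, 0, 0], [-0.12, 0, 0], 255]
  ]
}}

```text
clock: 30.3
tcp_pos: [0.5833, 0.0034, 0.0657]
orientation: [-0.003, -0.044, 0.999, -0.0]
wrist_force: [-12.8, -2.9, 7.8]
finger_gap: 0.0001
grip_force: 6.5
```

```bash
python3 t.py
```

```text
30.3 [0.5833 0.0034 0.0657] along 93.51 lat -0.18 F -13.03 [-12.82  -2.88   7.78] 7.426180067445224e-05
```

13 N with a steep rise means the latch is set. I'll back off.

Emit:
{"api": "carry_out", "payload": {
  "steps": [
    [[0, 0, 0], [0.3, 0, 0], 255],
    [[0, 0, 0], [0.8, 0, 0], 255],
    [[0, 0, 0], [1.5, 0, 0], 255],
    [[0, 0, 0], [2.5, 0, 0], 255],
    [[0, 0, 0], [4, 0, 0], 255],
    [[0, 0, 0], [6, 0, 0], 255],
    [[0, 0, 0], [8, 0, 0], 255],
    [[0, 0, 0], [10, 0, 0], 255]
  ]
}}

```text
clock: 31.3
tcp_pos: [0.4865, -0.0054, 0.0662]
orientation: [0.001, -0.045, 0.999, -0.0]
wrist_force: [0.1, 0.2, -0.1]
finger_gap: -0.0003
grip_force: 0.0
```

Emit:
{"api": "carry_out", "payload": {
  "steps": [
    [[0, 0, 0], [1, 0, -2], 255],
    [[0, 0, 0], [1, 0, -6], 255],
    [[0, 0, 0], [1, 0, -10], 255],
    [[0, 0, 0], [1, 0, -12], 255],
    [[0, 0, 0], [1, 0, -12], 255],
    [[0, 0, 0], [1, 0, -12], 255],
    [[0, 0, 0], [1, 0, -12], 255],
    [[0, 0, 0], [1, 0, -12], 255]
  ]
}}

```text
clock: 32.3
tcp_pos: [0.4762, -0.006, 0.1848]
orientation: [-0.001, -0.045, 0.999, 0.0]
wrist_force: [0.5, -1.2, -0.1]
finger_gap: 0.0001
grip_force: 0.0
```

Run:
```python
from h import *
a=np.radians(5.15); ex=np.array([np.cos(a),np.sin(a)])
c,p,d=snap('side','s5'); P=cloud(c,d,230,360,200,360); 
Q=P[(P[:,2]>.05)&(P[:,2]<.09)&(abs(P[:,1])<.08)&(P[:,0]>.45)&(P[:,0]<.62)]
t=(Q[:,:2]-[.4901,-.0048])@ex*1000; print('drawer outer face along',np.percentile(t,[1,5,20,50]),'(edge 125.3; need > 90.3)')
c,p,d=snap('top','t5'); P=cloud(c,d,270,366,195,262); Q=P[(abs(P[:,2]-.093)<.005)]; t=(Q[:,:2]-[.4901,-.0048])@ex*1000; print(np.percentile(t,[0.5,2,5]))
cv2.imwrite('pics/t5c.png',cv2.resize(p[160:340,140:380,::-1],None,fx=3,fy=3))
```

```text
drawer outer face along [ 99.79574729 100.30328584 102.20655541 104.43914096] (edge 125.3; need > 90.3)
[107.01695773 124.19909208 124.63355808]
```

View pics/t5c.png

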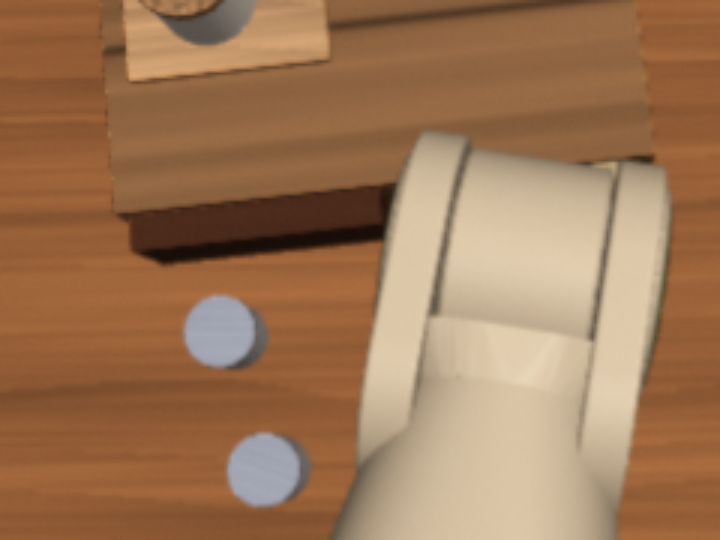

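The arm hides the drawer in the top crop, and a sliver of tray shows at (607,166). The side camera's depth puts the drawer's outer face about 25 mm before the chest edge, steady after a 4–5 mm spring-back. That is within 28 ± 5 mm, and a sprung-out drawer would stand 15–25 mm farther out. It is latched and untouched, so I hand in.

```bash
python3 -c "
from workcell import env
print(env.hand_in())"
```

```text
the job is handed in; nothing more can be done
None
```

The job is handed in: the leftmost tin stands upright in the drawer's empty compartment, and the drawer reads as latched by itself (depth measurement), with the mug and the mill not approached.

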